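# Zero the laser power meter with a capped sensor and a just-clicked dome key

## Task

Zero the laser power meter: put the red cap over the sensor's snout so that it sits fully home, leaving it there, then gently press the blue dome key only until it clicks, no further, and let it come back up. Do not press the other keys, and leave the other things on the table where they are.

Things in the scene. Friction and masses are not known exactly. Their poses are not given: they have to be found in the camera images.
- cap: Loose red plastic cap, standing mouth down on the table: round skirt 52 mm outside diameter, 46 mm bore, 14 mm high with 10 mm inner depth, and on its top a round knob 20 mm in diameter and 20 mm high (34 mm overall). 50 g. Origin: centre of the open mouth (underside); z up through the knob.
- cap_knob (a point): Centre of the cap's knob, 24 mm above the cap's underside: where to grip it.
- sensor: Laser power sensor, fixed, facing up: black finned drum 72 mm in diameter and 30 mm high, with a 42 mm diameter aluminium snout that rises from 30 to 42 mm above the table, chamfered to 37 mm at the top, dark absorber in its top. Origin: centre of the underside, on the table; z up. With the cap fully home its top plate rests on the snout and the cap's origin lies on the sensor's axis, 32 mm above the sensor's origin (cap's knob centre 56 mm).
- sensor_rim (a point): Centre of the top of the sensor's snout, 42 mm above the table.
- console: Power meter console, fixed: flat grey box 140 mm (x) by 160 mm (y) by 46 mm high, dark display on the half towards its +x, a row of three dome keys along its y, 46 mm apart, 40 mm from its centre towards -x; the order of the keys varies. Origin: centre of the underside.
- blue_key (a joint): The zero key: sprung blue dome key, 25 mm across, under point blue_key_top. Value: how far it is pressed straight down, 0 to 0.007 m (hard stop). Resistance: 2.7 N at rest, peak about 6.0 N at 2 mm, then it drops (5.5 N at 3 mm, 3.5 N at 4 mm, 3.0 N at 5 mm) and rises again. It has clicked from 3 mm on; beyond 5.8 mm it is overpressed. It springs back when let go.
- blue_key_top (a point): Centre of the top face of the blue key (moves with it); 59 mm above the table at rest.
- grey_key (a joint): Sprung dome key, 25 mm across, top 9 mm above its 32 mm black ring; centred under point grey_key_top. Joint value: how far it is pressed straight down, 0 at rest to 0.007 m at the hard stop. Same feel as the blue key. Not to be pressed.
- grey_key_top (a point): Centre of the top face of the grey key.
- yellow_key (a joint): Sprung dome key, 25 mm across, top 9 mm above its 32 mm black ring; centred under point yellow_key_top. Joint value: how far it is pressed straight down, 0 at rest to 0.007 m at the hard stop. Same feel as the blue key. Not to be pressed.
- yellow_key_top (a point): Centre of the top face of the yellow key.
- lens_mount: Bystander: lens in a black ring, 56 mm across, on a post and round foot, 105 mm high. Origin: underside.
- post: Bystander: 13 mm steel post on a 31 mm foot, 70 mm high. Origin: underside.
- driver: Bystander: orange-handled screwdriver, 170 mm long, lying.
- beam_block: Bystander: upright black plate 50 mm wide, 66 mm high, on a foot. Origin: underside.
- jar: Bystander: amber jar with a white lid, 44 mm across, 50 mm high. Origin: underside.
- screw_tray: Bystander: low blue tray of screws, 90 by 70 by 20 mm. Origin: underside.
- fork: Bystander: steel table clamp (forked bar), 75 by 28 by 8 mm. Origin: underside.
There are look-alikes about, which are no part of the job. Of the things like the cap, leave any that is purple or yellow; of the rest the smaller one is meant.

How it is judged:
By the outcome, as a careful person would: the job done as asked, in the order asked, and still so for the second after the job is handed in, with the robot touching nothing.
It also fails if it takes over 58 s, if anything falls off the work surface, if the arm or the gripper's body presses on something with over 40 N, if the wrist force passes 120 N, or if a joint passes its speed limit or range.

## Robot

A 6-joint arm with a two-finger parallel gripper is mounted at the origin on the work surface. World frame = base frame: x ahead of the robot, y to its left, z up, the work surface at z = 0. Lengths are in m, angles in rad, forces in N, time in s.
With the tool pointing down it reaches from about 0.25 to 0.85 m from the base axis. Payload 12.5 kg.
Tool frame: the origin (TCP) lies at the very end of the fingers, on their centre line; the grasp point (between the pads) lies 19 mm behind it; z points along the fingers, y is the direction in which the jaws open and shut (so a half turn about z gives the same grasp; the last joint's range is limited). The gripper opens to 93 mm and grips with 3 to 60 N. Pads are 15 mm wide; open, the fingers measure 128 mm over their backs; the gripper's body (75 mm by 188 mm) begins 65 mm behind the grasp point.
Start: joints at [1.184, 0.351, 1.652, -0, 1.139, -0.085], TCP at [0.163, 0.525, 0.219] pointing down, gripper open.
Joint ranges: [-2.75, 2.75], [-0.79, 2.1], [0.01, 2.65], [-1.57, 4.71], [0.07, 3.14], [-2.87, 2.87]. Speed limits (rad/s): [2.22, 2.22, 2.79, 3.14, 3.14, 3.14].

## Interface

Orientations are given as a rotation vector (axis times angle).
In Python, from station import r, snapshot, calibration, regions_of gives the robot as it stands. The module is installed in compiled form; this text tells all that it offers.
- The arm moves only by the shell command python3 -m handwheel 'ROWS' [FORCE]. ROWS is JSON, a list that holds one entry, the list of rows, each a list of 7 numbers: the shift along the tool's x, y, z in units of 80 mm (1.0 is 80 mm), then the turn, a rotation vector about the tool's x, y, z in units of 1.5 rad (1.0 is 1.5 rad), then the closure, from 0 (fully open) to 1 (shut). A call has exactly 5 rows; each row is the pose to reach, as a shift and turn from the pose commanded when the call began, along the tool's axes at that moment; what a row does not reach only later rows make up. A row lasts 1/8 s, in which the tool goes at most 62.5 mm and 10.7 degrees, less where a joint would pass 70% of its speed; a pose out of reach is approached as far as the arm can. A call with a number of a shift or a turn outside -1 to 1 is refused whole. A call with a gripper value outside its range is refused whole. The fingers move at their own pace and stop on an object; FORCE is the grip in N (left out, the last holds). Time passes only in rows, so rows that repeat a pose let the fingers close, or fill a call up. It gives the time, the measured TCP pose, the force and the opening at its end, in the units of the state.
- r.get_state(): the state, without advancing time (a new reading comes with each control period).
- snapshot(name): name is "scene" or "top" or "wrist"; returns the picture (480x640x3 uint8, blue, green, red); there is no depth.
- calibration(name): a dict with "mtx" (3x3 intrinsics, pixels), "dist_coeffs" ([k1, k2, p1, p2, k3] as OpenCV has them; the pictures are not rectified), "R" (3x3) and "t" (3): a world point X has camera coordinates R X + t; the wrist camera has in their place "hand_eye" (4x4, takes a point from camera to tool coordinates, whose origin is the TCP and whose axes are the flange's). Camera axes: x right, y down, z forward; pixel columns grow to the right and rows downward; lengths in m; the calibration is good to about 2 mm. A picture is of the moment at which its call begins: read the wrist's pose just before it. calibration takes no time and is no camera call.
- r.close_job(): hands the job in, once; it reports no verdict.
Trained networks look in the newest picture that a camera, given by its name, has taken for a name from the list of things; names that differ only in an ending like _2 or _b are one class to them, and where a whole thing is asked for, a point or a joint stands for the part that bears it (a point fixed in the world has none). Each returns a list of dicts, best first, with "p" (0 to 1); they miss things now and then, are a little off and sometimes report something else, mostly with a low value. They report only what shows in the picture. A call takes as long as a camera call. They do not tell look-alikes from the thing itself.
- regions_of(label, camera): "region" (480x640 bool, what is visible of it) and "box" ([left, top, right, bottom] in pixels, round what is visible of it).
The state is a dict: "time": time; "joint_pos": joint angles; "qd": joint speeds; "tau": joint torques, N m; "tool_pos": TCP position; "tcp_rot": TCP orientation; "ft_force": force on the tool from outside, world axes, zero at the start; "moment": the same for the moment, N m; "grip_width": finger opening in m.
Only numpy, scipy, OpenCV 4.12 (cv2) and the standard library are available. Lean on these libraries where they do the work, as an engineer would, in place of code of your own. Each camera call takes 0.05 s, during which the arm holds its last target.

## Working session

There is one attempt and no reset: what is moved stays moved. The work goes in short steps, Python scripts to look and compute and a shell command to move; the robot and the scene stay as the last step left them, time stands still between calls to the robot, and variables do not carry over. Pictures are saved under pics/ and viewed, and the job is handed in when it is done.

```bash
mkdir -p pics
python3 - <<'E'
from station import r,snapshot,calibration
import cv2
s=r.get_state();print(s)
for n in("scene","top","wrist"):
    cv2.imwrite(f"pics/{n}0.png",snapshot(n))
    c=calibration(n);print(n,{k:(v.tolist() if hasattr(v,'tolist') else v) for k,v in c.items()})
E
```

```text
{'time': 0.0, 'joint_pos': array([ 1.18438781e+00,  3.51216374e-01,  1.65240486e+00, -2.25757407e-05,
        1.13909860e+00, -8.45993165e-02]), 'qd': array([-2.81361395e-04, -1.10806428e-03, -5.25800861e-04, -3.47225642e-05,
        1.21605142e-03, -5.37398776e-04]), 'tau': array([-1.10955465e-03, -4.97317171e+01, -2.85252982e+01,  6.98549696e-02,
        2.54792604e-02, -7.92909623e-05]), 'tool_pos': array([0.16334037, 0.52483459, 0.21811962]), 'tcp_rot': array([-4.72232217e-01, -3.10565145e+00,  1.72907688e-03]), 'ft_force': array([ 0.64219886, -0.56312741,  0.27098309]), 'moment': array([-0.01043419,  0.00105398, -0.00873882]), 'grip_width': 0.09303523320737109}
scene {'mtx': [[490.65822480643084, 0.0, 313.0149769679858], [0.0, 490.65822480643084, 240.36680691419923], [0.0, 0.0, 1.0]], 'dist_coeffs': [-0.05046025048555278, 0.0, 0.0, 0.0, 0.0], 'R': [[-0.08667232225219083, 0.9959923735816317, 0.022070349400030963], [0.6422825070329795, 0.07279961026631034, -0.7630028819765384], [-0.7615517643042017, -0.05195583232227511, -0.646018189970574]], 't': [0.1091482482693042, -0.316108349
[... 278 characters left out ...]
48221], [-0.983757523104297, -0.01055869381727853, -0.17919165639217619], [0.1792631603941878, -0.006259467380841021, -0.9837812451930541]], 't': [-0.05876217531922028, 0.5545563970802959, 1.4117706507606316]}
wrist {'mtx': [[381.8135074800441, 0.0, 321.71794706423975], [0.0, 381.8135074800441, 241.24659832264598], [0.0, 0.0, 1.0]], 'dist_coeffs': [-0.027016227171976142, 0.0, 0.0, 0.0, 0.0], 'hand_eye': [[-0.0007130416807668268, -0.9535879635023905, -0.3011137450116208, 0.08287419009740012], [0.9999994298308877, -0.0009193115893547911, 0.0005433268816674711, -0.0002517801430568234], [-0.0007949273301084169, -0.3011131859111513, 0.953588075303469, -0.16580834265833794], [0.0, 0.0, 0.0, 1.0]]}
```

View pics/scene0.png

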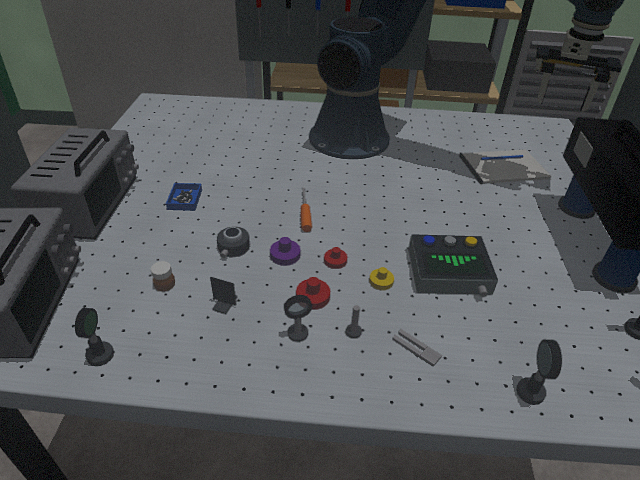

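View pics/top0.png

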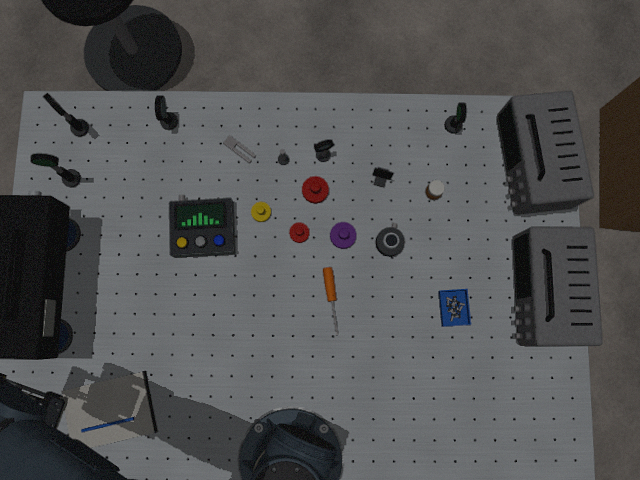

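View pics/wrist0.png

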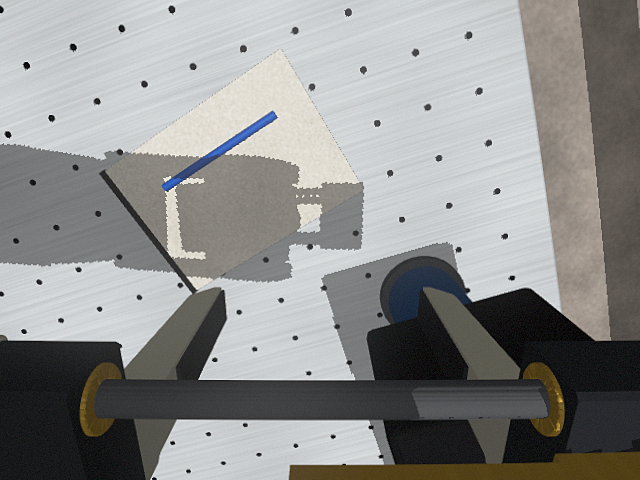

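The small red cap is at top pixel (299,232), with the large red one at (315,189), purple at (343,235) and yellow at (261,211). The sensor is at (390,241). The console keys are yellow (182,242), grey (200,241) and blue (219,240).

```bash
cat > h.py <<'E'
import numpy as np,cv2
from station import r,snapshot,calibration,regions_of
from scipy.spatial.transform import Rotation as Ro
def cam(n,s=None):
    c=calibration(n);K=np.array(c['mtx']);d=np.array(c['dist_coeffs'])
    if n=='wrist':
        s=s or r.get_state();T=np.eye(4);T[:3,:3]=Ro.from_rotvec(s['tcp_rot']).as_matrix();T[:3,3]=s['tool_pos']
        W=T@np.array(c['hand_eye']);return K,d,W[:3,:3].T,-W[:3,:3].T@W[:3,3]
    return K,d,np.array(c['R']),np.array(c['t'])
def pix2(n,uv,z,s=None):
    K,d,R,t=cam(n,s);p=cv2.undistortPoints(np.array([[uv]],float),K,d)[0,0]
    v=R.T@np.array([p[0],p[1],1]);o=-R.T@t;return o+v*(z-o[2])/v[2]
def proj(n,X,s=None):
    K,d,R,t=cam(n,s);return cv2.projectPoints(np.array([X],float),cv2.Rodrigues(R)[0],t,K,d)[0][0,0]
E
python3 - <<'E'
from h import *
im={}
for n in("top","scene"):
    im[n]=snapshot(n)
    for l,z in(("cap",.007),("sensor",.02),("sensor_rim",.042),("blue_key",.055),("grey_key",.055),("yellow_key",.055),("console",.046),("driver",.01),("lens_mount",.05),("post",.03),("beam_block",.03)):
        for q in regions_of(l,n)[:5]:
            ys,xs=np.nonzero(q['region']);c=(xs.mean(),ys.mean());b=q['box']
            print(n,l,round(q['p'],2),np.round(c,1),np.round(b),pix2(n,c,z).round(4),im[n][ys,xs].mean(0).round())
E
```

```text
top cap 0.93 [342.8 234.5] [330. 221. 357. 250.] [ 0.5567 -0.1268  0.007 ] [83. 39. 66.]
top cap 0.8 [260.9 211.2] [251. 201. 270. 222.] [0.6153 0.0842 0.007 ] [ 21. 104. 120.]
top cap 0.63 [315.  188.9] [303. 174. 328. 200.] [ 0.6759 -0.0546  0.007 ] [22. 24. 94.]
top cap 0.58 [299.2 231.9] [289. 228. 310. 242.] [ 0.5621 -0.0153  0.007 ] [21. 24. 98.]
top sensor 0.39 [201.5 225.9] [167. 197. 237. 258.] [0.5728 0.2333 0.02  ] [36. 40. 31.]
top sensor_rim 0.67 [299.4 232.1] [289. 225. 308. 240.] [ 0.5553 -0.0164  0.042 ] [22. 25. 97.]
top sensor_rim 0.55 [389.9 240.9] [375. 221. 406. 257.] [ 0.5355 -0.2427  0.042 ] [50. 49. 48.]
top grey_key 0.66 [199.9 240.8] [193. 235. 203. 245.] [0.5286 0.2291 0.055 ] [88. 87. 86.]
top grey_key 0.59 [434.3 189.1] [425. 179. 446. 199.] [ 0.6669 -0.3552  0.055 ] [ 91.  96. 100.]
top console 0.58 [201.3 225.7] [169. 197. 236. 260.] [0.5682 0.2289 0.046 ] [36. 41. 32.]
top console 0.3 [390.1 240.6] [377. 224. 404. 259.] [ 0.5354 -0.2427  0.046 ] [50. 48. 47.]
top driver 0.87 [330.1 287.9] [324. 268. 340. 329.] [ 0.4194 -0.0949  0.01  ] [ 28.  63. 109.]
[... 1173 characters left out ...]
[0.6091 0.226  0.046 ] [51. 53. 45.]
scene console 0.51 [183.8 196.7] [167. 180. 199. 212.] [ 0.4277 -0.3838  0.046 ] [81. 56. 45.]
scene console 0.45 [353.5 324.7] [346. 305. 364. 339.] [0.7794 0.0304 0.046 ] [69. 66. 65.]
scene driver 0.87 [305.8 214.5] [302. 188. 315. 231.] [ 0.4171 -0.0911  0.01  ] [ 57.  78. 119.]
scene lens_mount 0.64 [298.2 316.4] [285. 292. 314. 343.] [ 0.7739 -0.0703  0.05  ] [59. 56. 56.]
scene lens_mount 0.31 [449.3 240.7] [446. 238. 457. 246.] [0.5263 0.2319 0.05  ] [87. 85. 82.]
scene post 0.54 [353.7 324. ] [347. 304. 362. 337.] [0.7641 0.0316 0.03  ] [65. 62. 62.]
scene beam_block 0.88 [223.2 295. ] [215. 276. 239. 314.] [ 0.7182 -0.2229  0.03  ] [51. 48. 46.]
```

Run:
```python
import cv2
i=cv2.imread("pics/top0.png");cv2.imwrite("pics/topz.png",cv2.resize(i[160:280,160:420],None,fx=3,fy=3,interpolation=cv2.INTER_CUBIC))
```

```text
(no output)
```

View pics/topz.png

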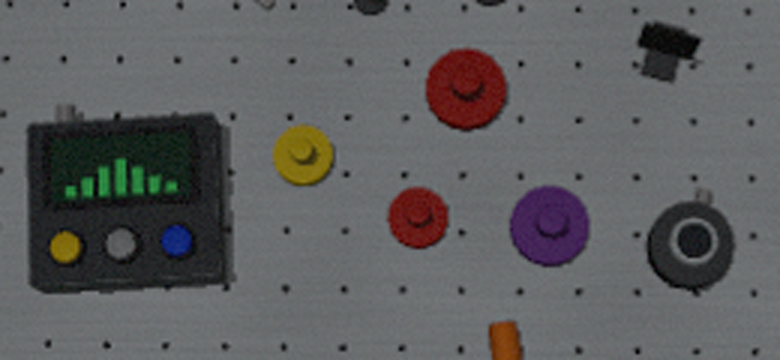

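```bash
python3 -m handwheel '[[[-0.2,-0.15,0,0,0,0.12,0.3],[-0.4,-0.3,0,0,0,0.24,0.3],[-0.6,-0.45,0,0,0,0.36,0.3],[-0.8,-0.6,0,0,0,0.48,0.3],[-1,-0.74,0,0,0,0.6,0.3]]]' 20
cat > to.py <<'E'
import sys
from h import *
# to.py x y z [yawdeg of tool y]: remaining shift in tool axes, units
s=r.get_state();T=Ro.from_rotvec(s['tcp_rot']).as_matrix()
g=np.array([float(a) for a in sys.argv[1:4]])
print('t',s['time'],'pos',s['tool_pos'].round(4),'F',s['ft_force'].round(2),'w',round(s['grip_width'],4))
yaw=float(sys.argv[4]) if len(sys.argv)>4 else 0
c,q=np.cos(np.radians(yaw)),np.sin(np.radians(yaw))
G=np.array([[-q,c,0],[c,q,0],[0,0,-1.]]).T
print('shift',(T.T@(g-s['tool_pos'])/.08).round(3),'turn',(Ro.from_matrix(T.T@G).as_rotvec()/1.5).round(3),'toolx',T[:,0].round(3))
E
python3 to.py 0.56 -0.015 0.2
```

```text
time: 1.98
tool_pos: [0.2226, 0.4443, 0.2187]
tcp_rot: [1.784, 2.586, 0.0]
ft_force: [0.2, 1.2, -0.0]
grip_width: 0.0652
t 1.975 pos [0.2226 0.4443 0.2187] F [ 0.16  1.17 -0.03] w 0.0652
shift [-6.865  1.904  0.233] turn [ 0.    -0.     0.242] toolx [-0.355  0.935  0.   ]
```

```bash
python3 -m handwheel '[[[-0.2,0.06,0,0,0,0.06,0.3],[-0.4,0.11,0,0,0,0.12,0.3],[-0.6,0.17,0,0,0,0.18,0.3],[-0.8,0.22,0,0,0,0.242,0.3],[-1,0.28,0,0,0,0.242,0.3]]]' 20 >/dev/null
python3 to.py 0.56 -0.015 0.2
```

```text
t 2.6 pos [0.2724 0.3778 0.2187] F [ 0.23  0.36 -0.38] w 0.065
shift [-4.934  3.562  0.234] turn [ 0.    -0.     0.005] toolx [-0.007  1.     0.   ]
```

```bash
python3 -m handwheel '[[[-0.2,0.14,0,0,0,0.005,0.3],[-0.4,0.29,0,0,0,0.005,0.3],[-0.6,0.43,0,0,0,0.005,0.3],[-0.8,0.58,0,0,0,0.005,0.3],[-1,0.72,0,0,0,0.005,0.3]]]' 20 >/dev/null
for i in 1 2 3; do python3 -m handwheel '[[[-0.2,0.14,0,0,0,0,0.3],[-0.4,0.29,0,0,0,0,0.3],[-0.6,0.43,0,0,0,0,0.3],[-0.8,0.58,0,0,0,0,0.3],[-1,0.72,0,0,0,0,0.3]]]' 20 >/dev/null; done
python3 to.py 0.56 -0.015 0.2
```

```text
t 5.1 pos [0.5033 0.0573 0.2186] F [ 0.59 -0.07 -0.25] w 0.0651
shift [-0.903  0.71   0.233] turn [ 0.    -0.    -0.001] toolx [0.001 1.    0.   ]
```

```bash
python3 -m handwheel '[[[-0.2,0.15,0.2,0,0,0,0.3],[-0.4,0.3,0.4,0,0,0,0.3],[-0.7,0.5,0.6,0,0,0,0.3],[-0.9,0.71,0.85,0,0,0,0.3],[-0.9,0.71,0.85,0,0,0,0.3]]]' 20 >/dev/null
python3 - <<'E'
from h import *
s=r.get_state();im=snapshot("wrist");cv2.imwrite("pics/w1.png",im);print(s['tool_pos'],s['time'])
for q in regions_of("cap","wrist"):
    ys,xs=np.nonzero(q['region']);c=(xs.mean(),ys.mean());print(round(q['p'],2),np.round(c,1),q['box'],pix2('wrist',c,.014,s).round(4),im[ys,xs].mean(0).round())
print(proj('wrist',[.56,-.015,.034],s))
E
```

```text
[ 0.55882047 -0.01484728  0.14823515] 5.725
0.91 [318.2 342.8] [278.8, 307.9, 356.3, 379.6] [ 0.5562 -0.1215  0.014 ] [93. 43. 74.]
0.85 [457.4 268.8] [417.3, 225.7, 504.1, 308.6] [ 0.6743 -0.0503  0.014 ] [ 31.  36. 171.]
0.64 [325.  224.1] [293.4, 192.5, 358.3, 255.3] [ 0.5624 -0.011   0.014 ] [ 48.  51. 153.]
0.64 [396.4  95.6] [360.5, 57.2, 432.1, 133.2] [0.6152 0.087  0.014 ] [  8. 212. 234.]
[321.98450602 235.88849445]
```

View pics/w1.png

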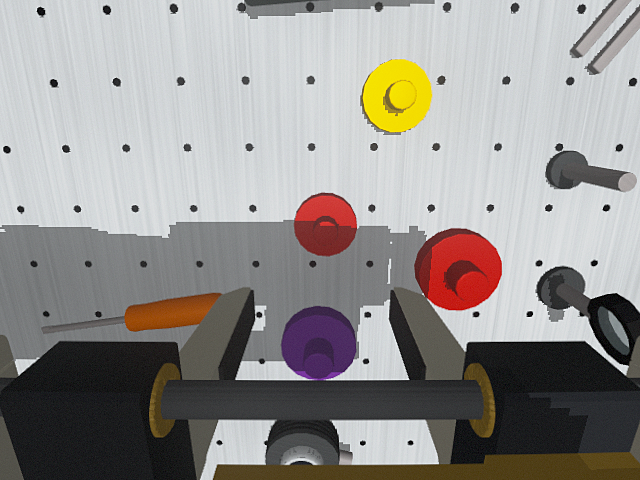

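Run:
```python
from h import *
im=cv2.imread("pics/w1.png");s=r.get_state()
K,d,R,t=cam('wrist',s)
a=np.linspace(0,2*np.pi,60)
o=im.copy()
big=cv2.resize(im[180:270,270:380],None,fx=7,fy=7,interpolation=cv2.INTER_CUBIC)
for x,y,col in((.5605,-.0125,(0,255,0)),):
  for rad,z in((.026,.014),(.026,0),(.010,.034)):
    P=np.c_[x+rad*np.cos(a),y+rad*np.sin(a),0*a+z]
    p=cv2.projectPoints(P,cv2.Rodrigues(R)[0],t,K,d)[0][:,0]
    q=((p-[270,180]+.5)*7-.5).astype(int)
    cv2.polylines(big,[q.reshape(-1,1,2)],True,col,1)
cv2.imwrite("pics/w1z.png",big)
```

```text
(no output)
```

View pics/w1z.png

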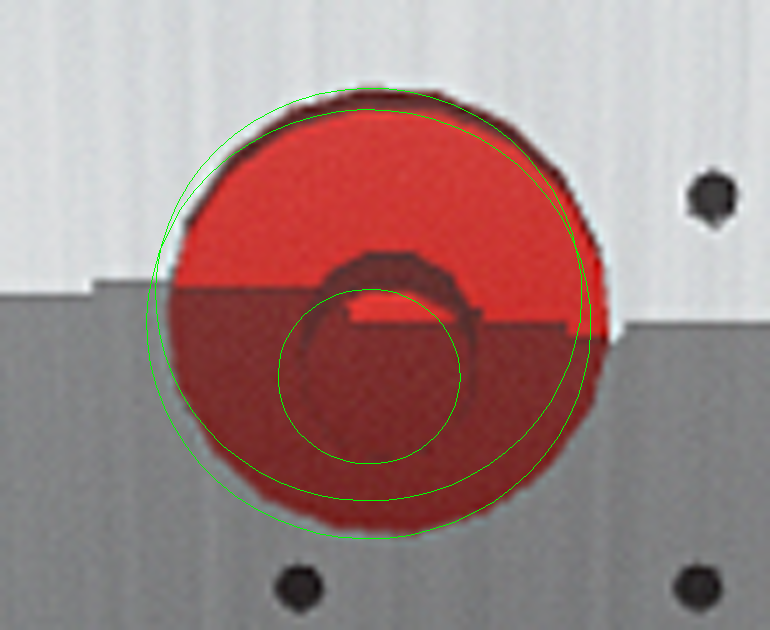

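The network's cap and the overlay agree. The cap centre is about (0.5625, -0.0125), and the overlay was off by +2 mm in x. The knob stays clear of the large red cap.

```bash
python3 -m handwheel '[[[0,0,0.2,0,0,0,0.3],[0.03,0.05,0.4,0,0,0,0.3],[0.03,0.05,0.6,0,0,0,0.3],[0.03,0.05,0.8,0,0,0,0.3],[0.03,0.05,0.8,0,0,0,0.3]]]' 15 
python3 to.py .5625 -.0125 .017
python3 - <<'E'
from h import *
cv2.imwrite("pics/w2.png",snapshot("wrist"))
E
```

```text
time: 6.45
tool_pos: [0.5624, -0.0112, 0.0851]
tcp_rot: [-2.222, -2.218, 0.003]
ft_force: [-0.5, 0.1, 0.2]
grip_width: 0.0649
t 6.45 pos [ 0.5624 -0.0112  0.0851] F [-0.49  0.06  0.16] w 0.0649
shift [-0.017  0.004  0.851] turn [-0.002 -0.    -0.001] toolx [0.001 1.    0.   ]
```

View pics/w2.png

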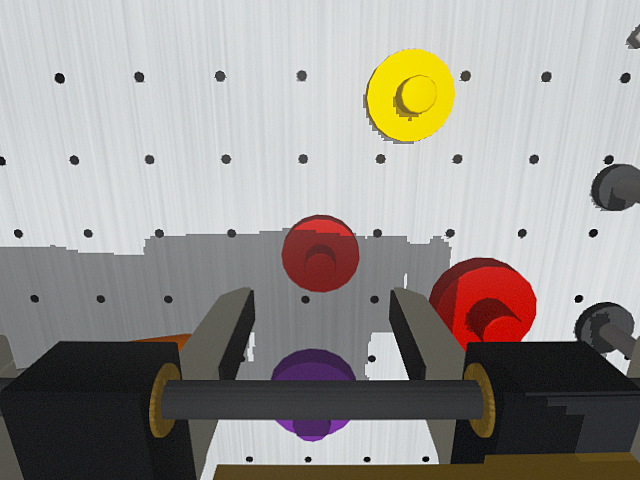

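The cap is centred between the fingers, with its knob at (320,262). Descending and gripping.

```bash
python3 -m handwheel '[[[-0.015,0,0.25,0,0,0,0.3],[-0.015,0,0.5,0,0,0,0.3],[-0.015,0,0.7,0,0,0,0.3],[-0.015,0,0.85,0,0,0,0.3],[-0.015,0,0.85,0,0,0,0.3]]]' 15 
python3 -m handwheel '[[[0,0,0,0,0,0,0.5],[0,0,0,0,0,0,0.7],[0,0,0,0,0,0,1],[0,0,0,0,0,0,1],[0,0,0,0,0,0,1]]]' 20
python3 - <<'E'
from h import *
cv2.imwrite("pics/w3.png",snapshot("wrist"))
E
```

```text
time: 7.12
tool_pos: [0.5629, -0.0125, 0.0181]
tcp_rot: [-2.223, -2.219, 0.001]
ft_force: [0.4, 0.1, 0.6]
grip_width: 0.065
time: 7.75
tool_pos: [0.5632, -0.0125, 0.0187]
tcp_rot: [-2.223, -2.22, 0.0]
ft_force: [0.6, 0.9, 0.8]
grip_width: 0.0194
```

View pics/w3.png

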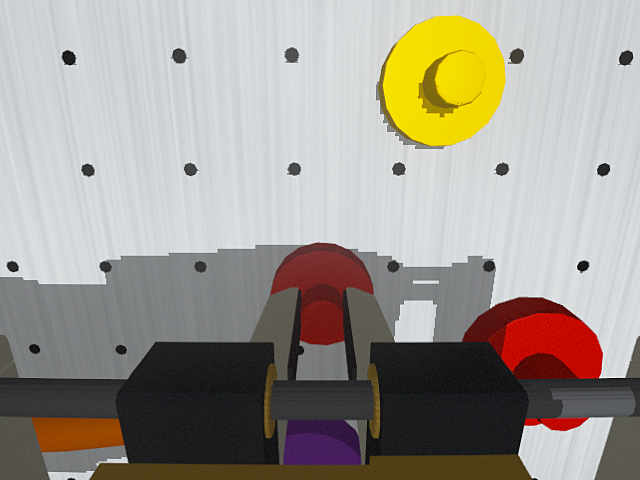

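```bash
python3 -m handwheel '[[[0,0,-0.2,0,0,0,1],[0,0,-0.4,0,0,0,1],[0,0,-0.6,0,0,0,1],[0,0,-0.8,0,0,0,1],[0,0,-1,0,0,0,1]]]' 20
python3 -m handwheel '[[[-0.2,0,-0.1,0,0,0,1],[-0.4,0,-0.2,0,0,0,1],[-0.6,0,-0.3,0,0,0,1],[-0.8,-0.05,-0.3,0,0,0,1],[-1,-0.1,-0.3,0,0,0,1]]]' 20
python3 -m handwheel '[[[-0.2,0,0,0,0,0,1],[-0.4,-0.05,0,0,0,0,1],[-0.6,-0.1,0,0,0,0,1],[-0.8,-0.1,0,0,0,0,1],[-1,-0.1,0,0,0,0,1]]]' 20
python3 -m handwheel '[[[-0.2,0,0,0,0,0,1],[-0.4,-0.05,0,0,0,0,1],[-0.6,-0.1,0,0,0,0,1],[-0.8,-0.1,0,0,0,0,1],[-1,-0.1,0,0,0,0,1]]]' 20
python3 -m handwheel '[[[-0.2,0,0,0,0,0,1],[-0.4,0,0,0,0,0,1],[-0.6,0,0,0,0,0,1],[-0.6,0,0,0,0,0,1],[-0.6,0,0,0,0,0,1]]]' 20
python3 - <<'E'
from h import *
import json
s=r.get_state();im=snapshot("wrist");cv2.imwrite("pics/w4.png",im);print(s['tool_pos'],s['time'])
json.dump({k:np.array(s[k]).tolist() for k in('tool_pos','tcp_rot')},open('w4.json','w'))
cv2.imwrite("pics/top4.png",snapshot("top"))
E
```

```text
time: 8.43
tool_pos: [0.5633, -0.0125, 0.1]
tcp_rot: [2.223, 2.22, 0.0]
ft_force: [-0.2, 0.2, 0.2]
grip_width: 0.0195
time: 9.05
tool_pos: [0.5545, -0.0937, 0.1223]
tcp_rot: [-2.223, -2.219, 0.001]
ft_force: [-0.7, 0.1, -0.7]
grip_width: 0.0193
time: 9.68
tool_pos: [0.547, -0.1736, 0.1227]
tcp_rot: [2.223, 2.22, 0.0]
ft_force: [0.0, -0.0, -0.4]
grip_width: 0.0193
time: 10.3
tool_pos: [0.5388, -0.2536, 0.1227]
tcp_rot: [2.223, 2.22, 0.0]
ft_force: [0.0, -0.3, -0.4]
grip_width: 0.0196
time: 10.92
tool_pos: [0.5387, -0.3002, 0.1225]
tcp_rot: [-2.223, -2.219, -0.0]
ft_force: [0.9, 0.7, -0.7]
grip_width: 0.0191
[ 0.53869375 -0.30020228  0.12252574] 10.925
```

View pics/w4.png

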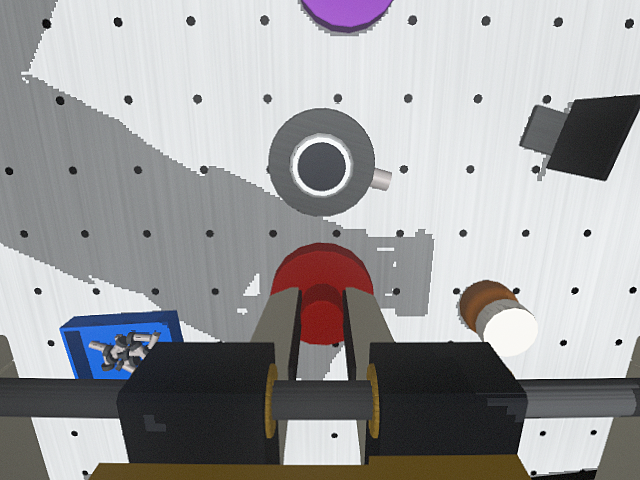

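```bash
cat > ov.py <<'E'
import json
from h import *
def overlay(src,dst,s,circs,crop,f,n='wrist'):
    im=cv2.imread(src);x0,y0,x1,y1=crop
    big=cv2.resize(im[y0:y1,x0:x1],None,fx=f,fy=f,interpolation=cv2.INTER_CUBIC)
    K,d,R,t=cam(n,s);a=np.linspace(0,2*np.pi,90)
    for x,y,z,rad,col in circs:
        p=cv2.projectPoints(np.c_[x+rad*np.cos(a),y+rad*np.sin(a),0*a+z],cv2.Rodrigues(R)[0],t,K,d)[0][:,0]
        cv2.polylines(big,[((p-[x0,y0]+.5)*f-.5).astype(int).reshape(-1,1,2)],True,col,1)
    cv2.imwrite(dst,big)
E
python3 - <<'E'
from ov import *
s=json.load(open('w4.json'));im=cv2.imread('pics/w4.png')
g=cv2.cvtColor(im,cv2.COLOR_BGR2GRAY);hsv=cv2.cvtColor(im,cv2.COLOR_BGR2HSV)
m=np.zeros_like(g);m[125:205,285:360]=1
ring=((g>150)&(m>0)).astype(np.uint8)
c=max(cv2.findContours(ring,cv2.RETR_EXTERNAL,cv2.CHAIN_APPROX_NONE)[0],key=cv2.contourArea)
e=cv2.fitEllipse(c);print('ring outer',e)
for z in(.038,.040,.042):
    k=pix2('wrist',e[0],z,s);print(z,k.round(4),np.linalg.norm(pix2('wrist',(e[0][0]+e[1][1]/2,e[0][1]),z,s)-k)*2)
red=((hsv[...,1]>140)&((hsv[...,0]<8)|(hsv[...,0]>172))).astype(np.uint8)
c=max(cv2.findContours(red,cv2.RETR_EXTERNAL,cv2.CHAIN_APPROX_NONE)[0],key=cv2.contourArea)[:,0]
# upper arc points of the skirt -> circle fit on candidate height (bottom edge vs top edge)
up=np.array([p for p in c if p[1]<285],float)
tz=s['tool_pos'][2]-.0187
for z in(tz,tz+.014):
    P=np.array([pix2('wrist',p,z,s)[:2] for p in up])
    from scipy.optimize import least_squares
    q=least_squares(lambda v:np.hypot(*(P-v).T)-.026,P.mean(0)-[0,.02]);print('cap',z,q.x,np.abs(q.fun).max())
overlay('pics/w4.png','pics/w4z.png',s,[(.5375,-.2415,.042,.0185,(0,255,0)),(.5375,-.2415,.030,.036,(0,255,255)),(.5375,-.2415,.030,.021,(255,0,255)),(s['tool_pos'][0],s['tool_pos'][1],tz,.026,(255,255,0)),(s['tool_pos'][0],s['tool_pos'][1],tz+.014,.026,(255,0,0)),(s['tool_pos'][0],s['tool_pos'][1],tz+.034,.010,(0,255,0))],(255,95,390,355),3)
E
```

```text
ring outer ((320.72222900390625, 164.31973266601562), (60.3885612487793, 61.885765075683594), 178.7213134765625)
0.038 [ 0.5395 -0.2431  0.038 ] 0.04005169932413752
0.04 [ 0.5395 -0.2429  0.04  ] 0.039731745741810334
0.042 [ 0.5395 -0.2427  0.042 ] 0.03941179215948315
cap 0.10382574232502825 [ 0.54003616 -0.30172768] 0.0005976144100822631
cap 0.11782574232502825 [ 0.54003282 -0.29774072] 0.0017010596042241165
```

View pics/w4z.png

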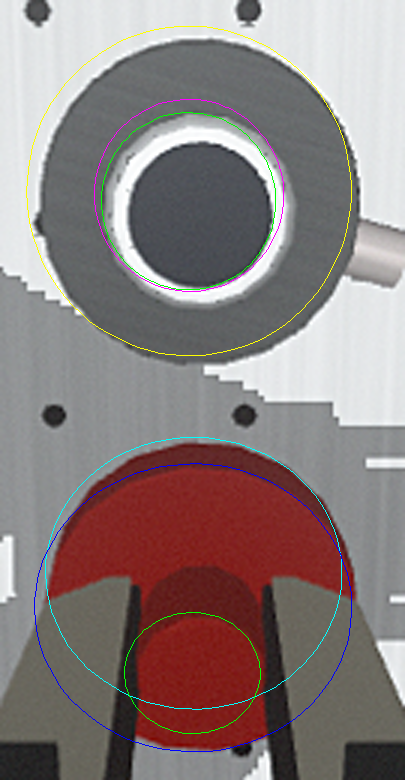

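```bash
python3 -m handwheel '[[[0.2,0,0,0,0,0,1],[0.4,-0.005,0,0,0,0,1],[0.6,-0.005,0.1,0,0,0,1],[0.725,-0.005,0.3,0,0,0,1],[0.725,-0.005,0.5,0,0,0,1]]]' 20
python3 -m handwheel '[[[0,0,0.1,0,0,0,1],[0,0,0.17,0,0,0,1],[0,0,0.17,0,0,0,1],[0,0,0.17,0,0,0,1],[0,0,0.17,0,0,0,1]]]' 20
python3 to.py .5382 -.2422 .0507
python3 - <<'E'
from ov import *
s=r.get_state()
json.dump({k:np.array(s[k]).tolist() for k in('tool_pos','tcp_rot')},open('w5.json','w'))
for n in("wrist","scene","top"):cv2.imwrite(f"pics/{n}5.png",snapshot(n))
a=[cv2.resize(cv2.imread("pics/wrist5.png")[180:360,220:420],(400,360)),cv2.resize(cv2.imread("pics/scene5.png")[200:270,195:273],(400,360),interpolation=cv2.INTER_CUBIC)]
cv2.imwrite("pics/c5.png",np.hstack(a))
E
```

```text
time: 11.65
tool_pos: [0.5382, -0.2415, 0.0812]
tcp_rot: [-2.221, -2.22, 0.0]
ft_force: [-0.6, -0.7, -0.3]
grip_width: 0.0196
time: 12.28
tool_pos: [0.5386, -0.2427, 0.0694]
tcp_rot: [2.223, 2.219, 0.0]
ft_force: [0.4, 1.0, -0.4]
grip_width: 0.0196
t 12.275 pos [ 0.5386 -0.2427  0.0694] F [ 0.45  0.99 -0.41] w 0.0196
shift [ 0.006 -0.006  0.234] turn [ 0.     0.    -0.001] toolx [ 0.002  1.    -0.   ]
```

View pics/c5.png

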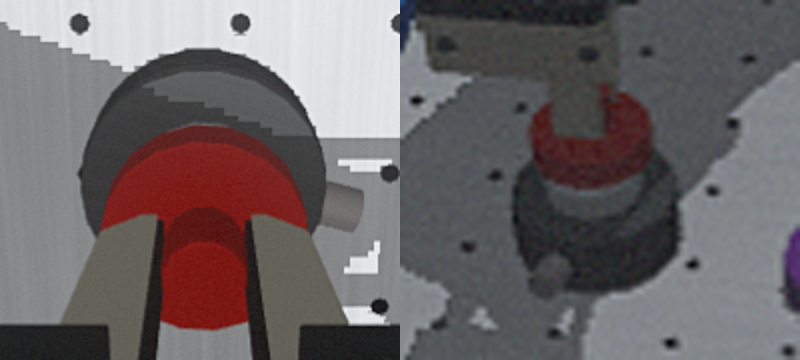

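```bash
python3 -m handwheel '[[[0.015,-0.005,0.03,0,0,0,1],[0.015,-0.005,0.06,0,0,0,1],[0.015,-0.005,0.09,0,0,0,1],[0.015,-0.005,0.12,0,0,0,1],[0.015,-0.005,0.14,0,0,0,1]]]' 20
python3 to.py .5382 -.2415 .0507
```

```text
time: 13.05
tool_pos: [0.5381, -0.2414, 0.0578]
tcp_rot: [2.223, 2.22, -0.0]
ft_force: [0.4, -0.4, 1.0]
grip_width: 0.0194
t 13.05 pos [ 0.5381 -0.2414  0.0578] F [ 0.4  -0.41  1.02] w 0.0194
shift [-0.002  0.001  0.088] turn [ 0.     0.    -0.001] toolx [ 0.001  1.    -0.   ]
```

Below the snout's top without resistance, so the cap is on the chamfer or around the snout. Continuing.

```bash
python3 -m handwheel '[[[0,0,0.02,0,0,0,1],[0,0,0.04,0,0,0,1],[0,0,0.06,0,0,0,1],[0,0,0.075,0,0,0,1],[0,0,0.075,0,0,0,1]]]' 20
python3 -m handwheel '[[[0,0,0.01,0,0,0,1],[0,0,0.02,0,0,0,1],[0,0,0.025,0,0,0,1],[0,0,0.025,0,0,0,1],[0,0,0.025,0,0,0,1]]]' 20
```

```text
time: 13.68
tool_pos: [0.5382, -0.2415, 0.0519]
tcp_rot: [2.223, 2.219, -0.0]
ft_force: [0.2, -3.7, 0.1]
grip_width: 0.0196
time: 14.3
tool_pos: [0.5383, -0.2417, 0.0508]
tcp_rot: [2.222, 2.219, -0.0]
ft_force: [-1.9, -3.6, 11.2]
grip_width: 0.0191
```

Contact of 11 N occurs exactly at the expected seated height (0.0507). Releasing, then backing up.

```bash
python3 -m handwheel '[[[0,0,-0.005,0,0,0,0.8],[0,0,-0.005,0,0,0,0.6],[0,0,-0.005,0,0,0,0.5],[0,0,-0.01,0,0,0,0.5],[0,0,-0.01,0,0,0,0.5]]]' 20
python3 -m handwheel '[[[0,0,-0.2,0,0,0,0.5],[0,0,-0.4,0,0,0,0.5],[0,0,-0.6,0,0,0,0.5],[0,0,-0.8,0,0,0,0.5],[0,0,-1,0,0,0,0.5]]]' 20
python3 - <<'E'
from ov import *
s=r.get_state()
json.dump({k:np.array(s[k]).tolist() for k in('tool_pos','tcp_rot')},open('w6.json','w'))
for n in("wrist","scene"):cv2.imwrite(f"pics/{n}6.png",snapshot(n))
X=[.5395,-.2435]
overlay('pics/wrist6.png','pics/w6z.png',s,[(*X,.046,.026,(0,255,0)),(*X,.032,.026,(255,255,0)),(*X,.030,.036,(0,255,255)),(*X,.066,.010,(255,0,0))],(240,150,410,300),4)
a=[cv2.imread("pics/w6z.png")[:,:,:],cv2.resize(cv2.imread("pics/scene6.png")[200:270,200:270],(600,600),interpolation=cv2.INTER_CUBIC)]
a=[cv2.resize(i,(400,int(400*i.shape[0]/i.shape[1]))) for i in a]
h=min(i.shape[0] for i in a);cv2.imwrite("pics/c6.png",np.hstack([i[:h] for i in a]))
E
```

```text
time: 14.92
tool_pos: [0.538, -0.2411, 0.0505]
tcp_rot: [-2.223, -2.219, 0.0]
ft_force: [0.0, 0.5, -0.5]
grip_width: 0.0464
time: 15.55
tool_pos: [0.5381, -0.2413, 0.132]
tcp_rot: [2.223, 2.219, 0.0]
ft_force: [0.3, -0.0, -1.0]
grip_width: 0.0463
```

View pics/c6.png

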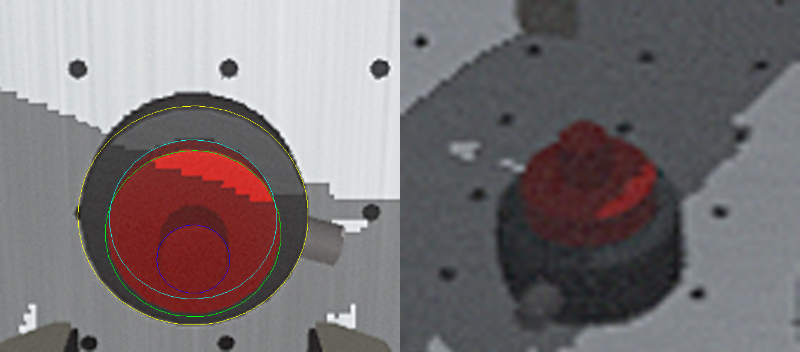

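View pics/wrist6.png

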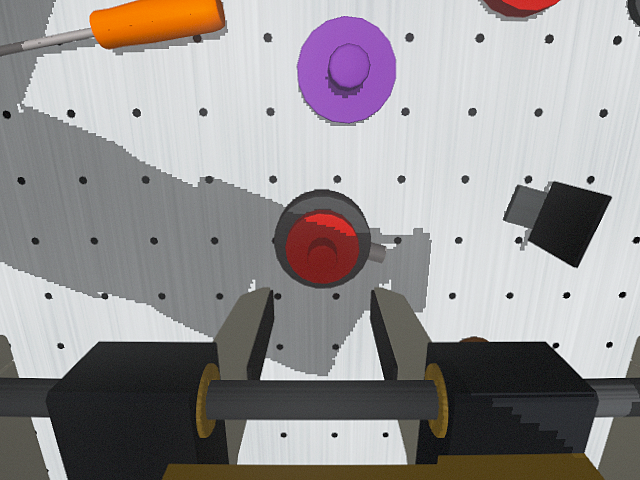

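The cap is seated on the sensor: the skirt and drum match the overlay circles at seated height, and nothing else has moved. Next is the console, with the gripper closed.

```bash
python3 -m handwheel '[[[0.2,0,-0.1,0,0,0,0.7],[0.4,0,-0.2,0,0,0,0.9],[0.6,0,-0.3,0,0,0,1],[0.8,0,-0.4,0,0,0,1],[1,0,-0.5,0,0,0,1]]]' 20 >/dev/null
for i in 1 2 3 4; do python3 -m handwheel '[[[0.2,0,0,0,0,0,1],[0.4,0,0,0,0,0,1],[0.6,0,0,0,0,0,1],[0.8,0,0,0,0,0,1],[1,0,0,0,0,0,1]]]' 20 >/dev/null; done
python3 -m handwheel '[[[0.2,-0.05,0,0,0,0,1],[0.3,-0.08,0,0,0,0,1],[0.3,-0.08,0,0,0,0,1],[0.3,-0.08,0,0,0,0,1],[0.3,-0.08,0,0,0,0,1]]]' 20
python3 - <<'E'
from ov import *
s=r.get_state()
json.dump({k:np.array(s[k]).tolist() for k in('tool_pos','tcp_rot')},open('w7.json','w'))
im=snapshot("wrist");cv2.imwrite("pics/w7.png",im);print(s['tool_pos'])
for l in("blue_key","grey_key","yellow_key"):
  for q in regions_of(l,"wrist")[:3]:
    ys,xs=np.nonzero(q['region']);c=(xs.mean(),ys.mean());print(l,round(q['p'],2),np.round(c,1),np.round(q['box']),pix2('wrist',c,.057,s).round(4),im[ys,xs].mean(0).round())
E
```

```text
time: 19.4
tool_pos: [0.5324, 0.1823, 0.1707]
tcp_rot: [2.224, 2.219, -0.0]
ft_force: [-1.2, 0.6, -0.4]
grip_width: 0.0002
[0.53240469 0.18232068 0.17067982]
blue_key 0.67 [320.3 231.8] [302. 216. 335. 248.] [0.5327 0.1856 0.057 ] [154.  58.  34.]
grey_key 0.69 [315.4 171.7] [296. 155. 333. 190.] [0.5294 0.231  0.057 ] [193. 194. 192.]
yellow_key 0.97 [310.2 105. ] [290.  89. 329. 122.] [0.5261 0.2769 0.057 ] [  1. 226. 249.]
yellow_key 0.64 [375.3 153.1] [269.  44. 479. 269.] [0.5724 0.2441 0.057 ] [77. 92. 67.]
```

View pics/w7.png

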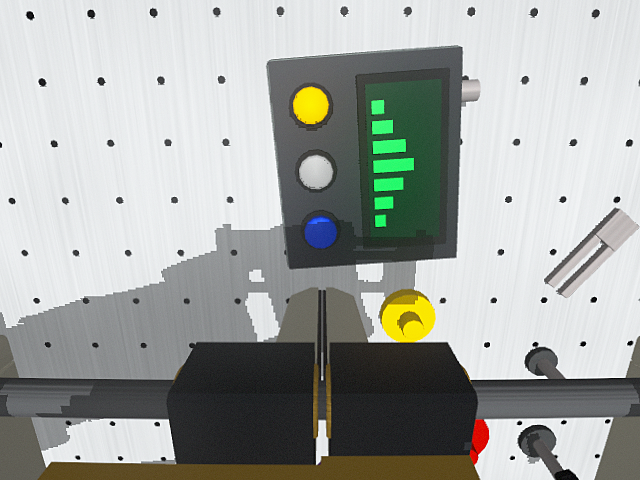

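Blue key is at pixel (320,232), which gives (0.532, 0.1855). Key spacing checks at 46 mm. Descending over it.

```bash
python3 -m handwheel '[[[0.04,0,0.2,0,0,0,1],[0.04,0,0.4,0,0,0,1],[0.04,0,0.6,0,0,0,1],[0.04,0,0.8,0,0,0,1],[0.04,0,1,0,0,0,1]]]' 20
python3 -m handwheel '[[[0,0,0.1,0,0,0,1],[0,0,0.2,0,0,0,1],[0,0,0.3,0,0,0,1],[0,0,0.34,0,0,0,1],[0,0,0.34,0,0,0,1]]]' 20
python3 - <<'E'
from ov import *
for n in("wrist","scene"):cv2.imwrite(f"pics/{n}8.png",snapshot(n))
a=[cv2.imread("pics/wrist8.png")[180:400,220:420],cv2.imread("pics/scene8.png")[210:280,400:464]]
a=[cv2.resize(i,(400,430),interpolation=cv2.INTER_CUBIC) for i in a]
cv2.imwrite("pics/c8.png",np.hstack(a))
E
```

```text
time: 20.23
tool_pos: [0.5322, 0.1859, 0.0894]
tcp_rot: [-2.223, -2.22, 0.001]
ft_force: [-0.2, -0.5, 0.6]
grip_width: 0.0004
time: 20.85
tool_pos: [0.5323, 0.1859, 0.0634]
tcp_rot: [-2.223, -2.22, 0.0]
ft_force: [0.3, -0.5, -0.3]
grip_width: 0.0007
```

View pics/c8.png

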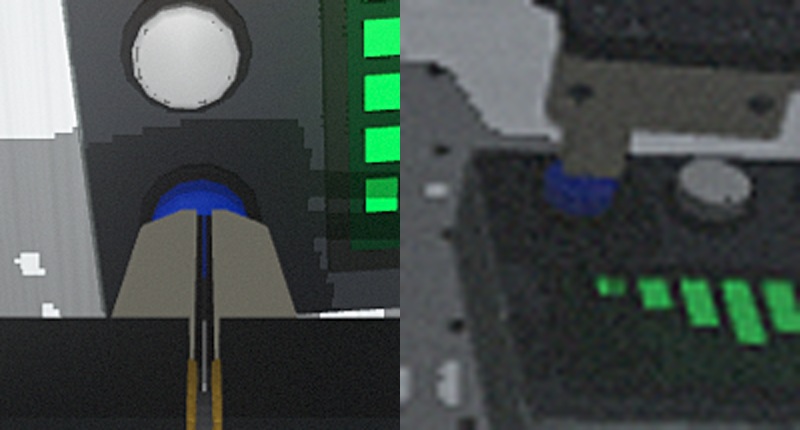

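Run:
```python
from ov import *
for X in([.5322,.1859,.0634],[.5322,.1859,.059],[.545,.1859,.0634],[.5322,.1784,.0634],[.5322,.1934,.0634]):
    p=proj('scene',X);print(X,p.round(1),((p-[400,210])*[6.25,6.14]).round())
im=cv2.imread('pics/scene0.png').astype(int)
b=(im[...,0]-im[...,2]>30)&(im[...,0]>60);b[:225]=0;b[255:]=0;b[:,:405]=0;b[:,:]&=True
ys,xs=np.nonzero(b);print(xs.mean(),ys.mean(),xs.min(),xs.max(),ys.min(),ys.max(),pix2('scene',(xs.mean(),ys.mean()),.057))
im=cv2.imread('pics/top0.png').astype(int)
b=(im[...,0]-im[...,2]>40)&(im[...,0]>60);b[:225]=0;b[255:]=0;b[:,:210]=0;b[:,230:]=0
ys,xs=np.nonzero(b);print(xs.mean(),ys.mean(),xs.min(),xs.max(),ys.min(),ys.max(),pix2('top',(xs.mean(),ys.mean()),.059))
```

```text
[0.5322, 0.1859, 0.0634] [429.4 236.1] [184. 160.]
[0.5322, 0.1859, 0.059] [429.  237.7] [182. 170.]
[0.545, 0.1859, 0.0634] [430.  239.9] [187. 184.]
[0.5322, 0.1784, 0.0634] [425.9 235.9] [162. 159.]
[0.5322, 0.1934, 0.0634] [432.9 236.4] [206. 162.]
428.60919540229884 239.19540229885058 423 434 235 244 [0.53498424 0.18505292 0.057     ]
218.37037037037038 239.62962962962962 214 223 235 244 [0.53124251 0.18279909 0.059     ]
```

Run:
```python
import cv2,numpy as np
a=[cv2.resize(cv2.imread(f"pics/scene{k}.png")[220:255,410:450],None,fx=10,fy=10,interpolation=cv2.INTER_NEAREST) for k in(0,8)]
a=[np.clip(i.astype(float)*1.8,0,255).astype(np.uint8) for i in a]
cv2.imwrite("pics/c9.png",np.hstack(a))
```

```text
(no output)
```

View pics/c9.png

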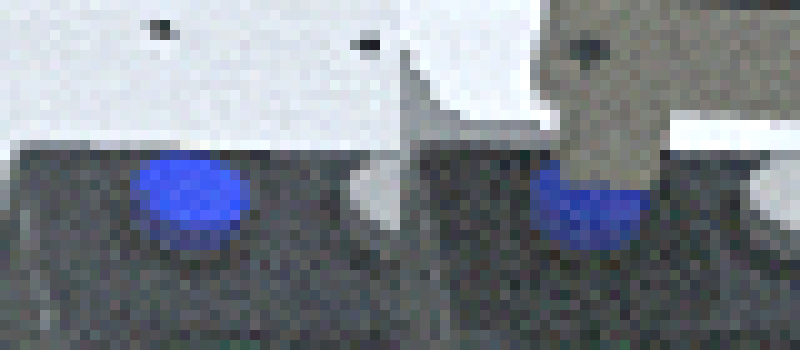

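```bash
python3 -m handwheel '[[[-0.035,0,0,0,0,0,1],[-0.035,0,0.02,0,0,0,1],[-0.035,0,0.03,0,0,0,1],[-0.035,0,0.03,0,0,0,1],[-0.035,0,0.03,0,0,0,1]]]' 20
python3 -m handwheel '[[[0,0,0.01,0,0,0,1],[0,0,0.01,0,0,0,1],[0,0,0.01,0,0,0,1],[0,0,0.01,0,0,0,1],[0,0,0.01,0,0,0,1]]]' 20
python3 -m handwheel '[[[0,0,0.01,0,0,0,1],[0,0,0.01,0,0,0,1],[0,0,0.01,0,0,0,1],[0,0,0.01,0,0,0,1],[0,0,0.01,0,0,0,1]]]' 20
```

```text
time: 21.58
tool_pos: [0.5323, 0.1832, 0.061]
tcp_rot: [2.223, 2.22, 0.0]
ft_force: [-0.2, 0.2, 0.6]
grip_width: 0.0004
time: 22.2
tool_pos: [0.5323, 0.1831, 0.0602]
tcp_rot: [-2.223, -2.22, 0.0]
ft_force: [-0.1, -0.2, 0.8]
grip_width: 0.0003
time: 22.82
tool_pos: [0.5323, 0.1832, 0.0595]
tcp_rot: [2.223, 2.22, 0.0]
ft_force: [-0.5, 0.3, 3.2]
grip_width: 0.0003
```

```bash
python3 -m handwheel '[[[0,0,0.01,0,0,0,1],[0,0,0.01,0,0,0,1],[0,0,0.01,0,0,0,1],[0,0,0.01,0,0,0,1],[0,0,0.01,0,0,0,1]]]' 20
python3 -m handwheel '[[[0,0,0.01,0,0,0,1],[0,0,0.01,0,0,0,1],[0,0,0.01,0,0,0,1],[0,0,0.01,0,0,0,1],[0,0,0.01,0,0,0,1]]]' 20
python3 -m handwheel '[[[0,0,0.01,0,0,0,1],[0,0,0.01,0,0,0,1],[0,0,0.01,0,0,0,1],[0,0,0.01,0,0,0,1],[0,0,0.01,0,0,0,1]]]' 20
```

```text
time: 23.45
tool_pos: [0.5323, 0.1832, 0.0587]
tcp_rot: [2.223, 2.22, 0.0]
ft_force: [-1.0, 0.7, 4.8]
grip_width: 0.0
time: 24.08
tool_pos: [0.5324, 0.1832, 0.058]
tcp_rot: [2.223, 2.22, 0.0]
ft_force: [-1.1, -0.5, 5.2]
grip_width: 0.0007
time: 24.7
tool_pos: [0.5324, 0.1832, 0.0572]
tcp_rot: [2.223, 2.22, 0.0]
ft_force: [-0.9, -1.0, 6.5]
grip_width: 0.0002
```

```bash
python3 -m handwheel '[[[0,0,0.01,0,0,0,1],[0,0,0.01,0,0,0,1],[0,0,0.01,0,0,0,1],[0,0,0.01,0,0,0,1],[0,0,0.01,0,0,0,1]]]' 20
python3 -m handwheel '[[[0,0,0.007,0,0,0,1],[0,0,0.007,0,0,0,1],[0,0,0.007,0,0,0,1],[0,0,0.007,0,0,0,1],[0,0,0.007,0,0,0,1]]]' 20
```

```text
time: 25.32
tool_pos: [0.5323, 0.1831, 0.0563]
tcp_rot: [2.223, 2.22, 0.0]
ft_force: [-0.5, -0.3, 4.6]
grip_width: 0.0006
time: 25.95
tool_pos: [0.5323, 0.1832, 0.0557]
tcp_rot: [2.223, 2.22, 0.0]
ft_force: [0.3, -0.3, 4.7]
grip_width: 0.0002
```

```bash
python3 -m handwheel '[[[0,0,0.005,0,0,0,1],[0,0,0.005,0,0,0,1],[0,0,0.005,0,0,0,1],[0,0,0.005,0,0,0,1],[0,0,0.005,0,0,0,1]]]' 20
```

```text
time: 26.58
tool_pos: [0.5323, 0.1832, 0.0553]
tcp_rot: [2.223, 2.22, 0.0]
ft_force: [1.1, -0.5, 3.6]
grip_width: 0.0005
```

The force rose to 6.5 N and has now dropped to 3.6 N, so the key has clicked at about 4.2 mm. Letting go, straight up.

```bash
python3 -m handwheel '[[[0,0,-0.05,0,0,0,1],[0,0,-0.15,0,0,0,1],[0,0,-0.4,0,0,0,1],[0,0,-0.7,0,0,0,1],[0,0,-1,0,0,0,1]]]' 20
python3 -m handwheel '[[[-0.2,0,-0.1,0,0,0,1],[-0.4,0,-0.2,0,0,0,1],[-0.6,0,-0.2,0,0,0,1],[-0.8,0,-0.2,0,0,0,1],[-0.8,0,-0.2,0,0,0,1]]]' 20
python3 - <<'E'
from ov import *
for n in("wrist","scene","top"):cv2.imwrite(f"pics/{n}9.png",snapshot(n))
E
```

```text
time: 27.2
tool_pos: [0.5318, 0.183, 0.1361]
tcp_rot: [-2.223, -2.219, 0.001]
ft_force: [0.7, -0.6, -0.2]
grip_width: 0.0007
time: 27.82
tool_pos: [0.532, 0.1179, 0.1508]
tcp_rot: [-2.225, -2.218, 0.001]
ft_force: [-0.4, 0.2, -0.3]
grip_width: 0.0005
```

View pics/scene9.png

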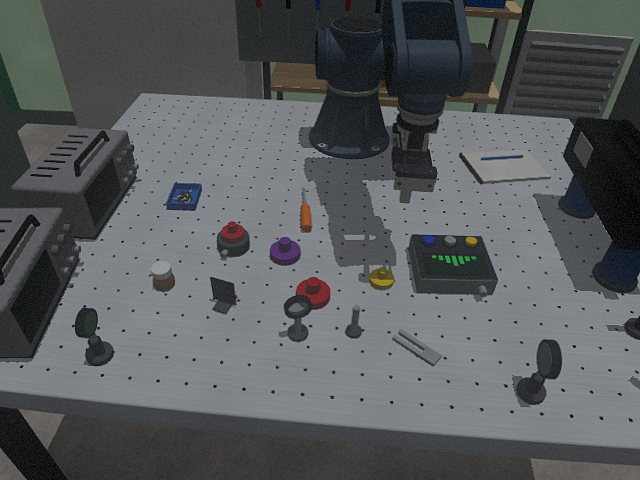

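View pics/wrist9.png

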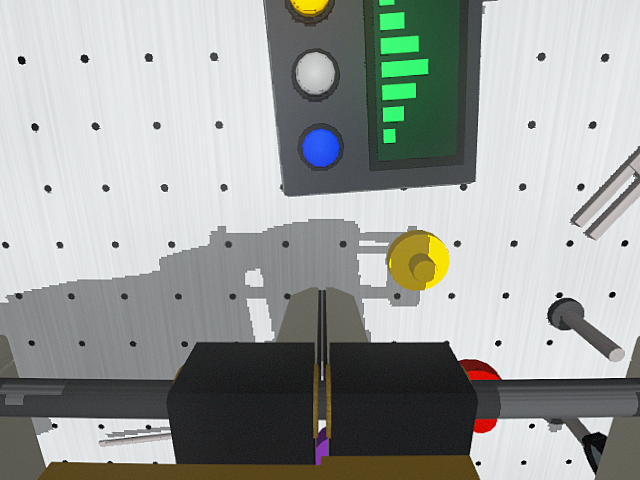

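The cap sits on the sensor at scene (233,236). The blue key is back up at scene (429,240), and the other items are where they were. The tool is in free air.

```bash
python3 -c "
from station import r
r.close_job();print(r.get_state()['time'])"
```

```text
the job is handed in; nothing more can be done
the job is handed in; nothing more can be done
```

The small red cap is on the sensor's snout, and the blue key was pressed once until it clicked, then let back up. The job went in at about 28 s of the 58 s allowed; no verdict was reported.

- **Cap:** When I pushed it down it met 11 N of resistance at tool height 50.8 mm, against 50.7 mm expected for fully home. The pictures after release show it level and centred on the sensor.
- **Blue key:** I pressed it in small steps. The force rose to about 6.5 N, then fell to 3.6 N at about 4.2 mm of travel. The click comes at 3 mm and overpressing starts beyond 5.8 mm. The travel is an estimate from where contact began, good to about half a millimetre. The last picture shows the key back up.
- **Everything else:** The grey and yellow keys were not touched, and in the last scene picture the other things are where they were. The gripper was in free air when I handed in.
- **Disagreements:** The cameras differed by 2–4 mm on the blue key's sideways position. I moved the tool 3 mm before pressing, to the middle of those readings. While fitting the cap I also saw a small sideways force of about 3.7 N, which was gone after release.

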